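# Drift the stake holder's bolt holes into line and bolt it

## Task

The sliding plate of the stake holder has crept back, so its bolt hole no longer lines up with the hole in the block below. Take the square-handled tapered drift from the tool stand, work its point through both holes and lever and press the drift down until its shoulder is within about 5 mm of the plate and the holes are in line, stand the drift back upright in its place in the tool stand, then put the thumb bolt through both holes until its head lies on the plate, and let go. Feel your way and never force the drift or the bolt (keep every push on the holder under 30 N, and touch down slowly), move the plate with the drift rather than with the gripper, and leave the other things alone.

Things in the scene. Friction and masses are not known exactly. Their poses are not given: they have to be found in the camera images.
- holder: Stake holder: dark steel channel fixed to the bench, base 260 x 130, rails 60 high. Origin: on the bench, mid-width, 10 before its mid-length. x: along the channel, the way its top plate slides; z up. A 10 thick plain steel plate lies on it (top at z 60) and slides only along x, up to 30 either way, with a steady dry drag of about 4 N, and stays where it is left.
- block_seat (a point): A point at the height of the top (z 50) of the steel block clamped in the channel under the plate, 16 before the holder's origin. The lower bolt hole is in that block, 14 across, round, vertical, down to z 8; it lies straight ahead (+x) of this point, in the middle of the channel's width, anywhere from 5 to 27 off. Its place is not measured: find it by feel. The block does not give.
- upper_hole (a point): Centre of the top rim of the sliding plate's bolt hole: 14 across, vertical, through the plate. The plate is 98 wide, from 50 before to 125 beyond the hole in x, and bears a small stake 100 beyond the hole, top at z 103. At the start the hole lies 15 to 19 to the -x side of the holder's origin, so the plate must move in +x, by 4 to 30, until the holes are in line.
- drift: Tapered drift, 108 long, standing point down in the stand. Steel point: flat tip 9 across, widening evenly to 13 at 40 above the tip, parallel from there to 48. Then a flat shoulder and a square wooden handle, 22 x 22, 60 long. Origin at the tip, z along the drift to the handle, x and y square to the handle's faces. 0.15 to 0.3 kg. Shoulder on the plate: tip at z 12.
- bolt: Steel thumb bolt without thread, standing in the stand: shank 11 across, 40 long, the last 5 tapering to 6 at the foot; round ribbed head 28 across, 26 high. Origin at the foot of the shank, z along the bolt to the head. 0.12 to 0.25 kg. Fully home, its head lies on the plate and its foot is at z 20.
- stand: Wooden tool stand, 70 x 230 x 62 high, fixed. Origin at the centre of its underside, y along its row of four holes (15 across, vertical, right through) at y = -82.5, -27.5, 27.5, 82.5, x = 0. It holds the drift, the bolt and two gravers in any order, each with its shoulder on the stand's top: the drift's tip at z 14, the bolt's foot at z 22, handles square to the stand.
- graver_a: Bystander: a graver (round mushroom-shaped wooden handle, dark), standing in the stand. Origin at its tip; its top at z 109.
- graver_b: Bystander: a second graver (round mushroom-shaped handle), standing in the stand. Origin at its tip; its top at z 109.
- hammer: Bystander: a small hammer lying on the bench. Origin at its underside.
- brush: Bystander: a brush lying on the bench. Origin at its underside.
- mandrel: Bystander: a tapered aluminium ring mandrel with a wooden handle, lying on the bench. Origin at its underside.
- steel_block: Bystander: a steel bench block, 60 x 60 x 20. Origin at its underside.
- dish: Bystander: a small brass dish, 90 across. Origin at its underside.
- tin: Bystander: a small glass jar, 50 across, 60 high. Origin at its underside.

How it is judged:
By the outcome, as a careful person would: the job done as asked, in the order asked, and still so for the second after the job is handed in, with the robot touching nothing.
It also fails if it takes over 72 s, if anything falls off the work surface, if the arm or the gripper's body presses on something with over 40 N, if the wrist force passes 120 N, or if a joint passes its speed limit or range.

## Robot

A 6-joint arm with a two-finger parallel gripper is mounted at the origin on the work surface. World frame = base frame: x ahead of the robot, y to its left, z up, the work surface at z = 0. Lengths are in m, angles in rad, forces in N, time in s.
With the tool pointing down it reaches from about 0.35 to 0.85 m from the base axis. Payload 8.1 kg.
Tool frame: the origin (TCP) lies on the centre line of the jaws, within the pads' length; the fingertips stand 22 mm ahead of it and the grasp point (between the pads) lies 3 mm ahead of it; z points along the fingers, y is the line along which they close (so a half turn about z gives the same grasp; the last joint's range is limited). The gripper opens to 93 mm and grips with 3 to 60 N. Pads are 15 mm wide; open, the fingers measure 128 mm over their backs; the gripper's body (75 mm by 188 mm) begins 65 mm behind the grasp point.
Start: joints at [-1.355, 0.13, 1.488, -0, 1.523, -0.085], TCP at [0.178, -0.573, 0.241] pointing down, gripper open.
Joint ranges: [-2.96, 2.96], [-0.89, 2.26], [0.02, 2.5], [-1.34, 4.48], [0, 2.73], [-2.66, 2.66]. Speed limits (rad/s): [2.39, 2.39, 2.79, 3.14, 3.14, 3.14].

## Interface

Orientations are given as a rotation vector (axis times angle).
In Python, from plant import robot gives the robot as it stands.
- The arm moves only by the shell command python3 inch.py 'ROWS' [FORCE]. ROWS is a JSON object whose key "plan" holds a list of rows, 1 to 20 of them, each of 5 numbers: the finger opening in m, then dx, dy, dz in shares of the most that a row can go, 1 being 50 mm, then a turn about the tool's z in units of 0.05 rad; each row shifts and turns the commanded pose from where the row before left it, along the tool's axes as they then stand; what a row does not reach is not made up. A row lasts 1/10 s, in which the tool goes at most 0.05 m and 0.15 rad, less where a joint would pass 70% of its speed; a pose out of reach is approached as far as the arm can. The fingers move at their own pace and stop on an object; FORCE is the grip in N (left out, the last holds). Time passes only in rows, so rows that do not move let the fingers close. It prints the time, the measured TCP pose, the force, the opening and the grip force at its end. Input that does not fit is refused with a message, and nothing moves.
- robot.read_state(): the state, without advancing time (a new reading comes with each control period).
- robot.read_camera(name): name is "scene" or "side" or "wrist"; returns a dict with "image" (400x640x3 uint8, red, green, blue), "fx", "fy", "cx", "cy" (pixels), "R" (3x3) and "t" (3): a world point X has camera coordinates R X + t. Camera axes: x right, y down, z forward; pixel columns grow to the right and rows downward; lengths in m; the calibration is good to about 2 mm. The wrist camera is an equidistant fisheye: a pixel r from the principal point sees the ray r / f radians off the axis. A picture is of the moment at which its call begins. There is no depth.
- robot.close_job(): hands the job in; it is judged then, once.
The state is a dict: "t": time; "q": joint angles; "dq": joint speeds; "joint_torque": joint torques, N m; "tool_pos": TCP position; "orientation": TCP orientation; "force": force on the tool from outside, world axes, zero at the start; "wrist_torque": the same for the moment, N m; "opening": finger opening in m; "gripper_force": force on a finger pad.
Only numpy, scipy, OpenCV 4.12 (cv2) and the standard library are available. Lean on these libraries where they do the work, as an engineer would, in place of code of your own. Each camera call takes 0.05 s, during which the arm holds its last target. There are 200 camera calls.

## Working session

There is one attempt and no reset: what is moved stays moved. The work goes in short steps, Python scripts to look and compute and a shell command to move; the robot and the scene stay as the last step left them, time stands still between calls to the robot, and variables do not carry over. Pictures are saved under pics/ and viewed, at most 10 in all, crops included, and the job is handed in when it is done.

```bash
ls; mkdir -p pics
python3 - <<'E'
from plant import robot
import cv2
s=robot.read_state();print({k:s[k] for k in('t','tool_pos','orientation','force','opening')})
for n in('scene','side','wrist'):
    c=robot.read_camera(n);cv2.imwrite(f'pics/{n}0.png',c['image'][:,:,::-1]);print(n,c['fx'],c['fy'],c['cx'],c['cy'],c['R'],c['t'])
E
```

```text
inch.py
pics
plant.py
{'t': 0.0, 'tool_pos': array([ 0.17766879, -0.57252935,  0.23956531]), 'orientation': array([-3.10428003e+00, -4.70391542e-01,  1.73888474e-04]), 'force': array([ 0.77995023, -0.2226117 , -0.92549239]), 'opening': 0.09308111598051305}
scene 384.93157296415797 384.93157296415797 317.25342319483474 198.947801463846 [[-0.85506762  0.51844984 -0.00831398]
 [ 0.29325282  0.47030744 -0.83235431]
 [-0.42762383 -0.71415732 -0.55418154]] [ 0.45942708 -0.10063428  1.21102992]
side 507.0859550853016 507.0859550853016 316.1449047816929 197.84429310446 [[ 0.89422021 -0.44718055 -0.01999438]
 [-0.31800881 -0.60321322 -0.73143982]
 [ 0.31502478  0.66042666 -0.68161281]] [-0.46424503  0.23522413  1.47876723]
wrist 309.70691628693146 309.70691628693146 320.25557513524245 203.55581618946152 [[ 2.95440479e-01 -9.55361097e-01 -3.13086073e-04]
 [-9.12518854e-01 -2.82288744e-01  2.96010819e-01]
 [-2.82885601e-01 -8.71678813e-02 -9.55184536e-01]] [-0.60020359 -0.03394271  0.39142752]
```
View pics/scene0.png

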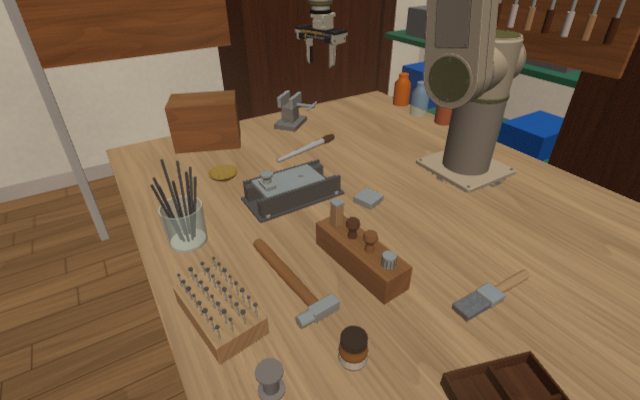

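View pics/side0.png

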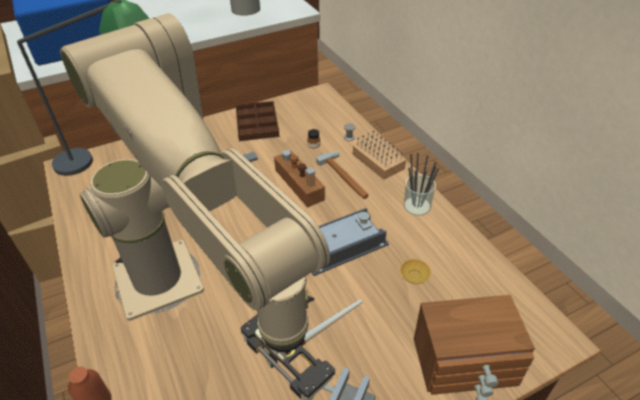

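Scene view: the drift (square handle) is at about (337,212), gravers at (352,227) and (371,240), the bolt at (389,262), and the holder around (292,188) with the stake at (266,180). Side view: the stand is at about (298,178), with the bolt at (287,157), the drift at (310,178) and the holder at (350,238).

Create h.py:
```python
import numpy as np,cv2
from scipy.spatial.transform import Rotation as Rn
from plant import robot
def ray(c,u,v):
    x,y=(u-c['cx'])/c['fx'],(v-c['cy'])/c['fy']
    if c.get('fish'):
        r=np.hypot(x,y); d=np.array([x/r*np.sin(r),y/r*np.sin(r),np.cos(r)]) if r>1e-9 else np.array([0,0,1.])
    else: d=np.array([x,y,1.])
    d=c['R'].T@d; return -c['R'].T@c['t'],d/np.linalg.norm(d)
def plane(c,u,v,z):
    o,d=ray(c,u,v); return o+d*(z-o[2])/d[2]
def proj(c,X):
    p=c['R']@np.asarray(X,float)+c['t']
    if c.get('fish'):
        r=np.hypot(p[0],p[1]);th=np.arctan2(r,p[2]);k=th/r
        return np.array([c['fx']*p[0]*k+c['cx'],c['fy']*p[1]*k+c['cy']])
    return np.array([c['fx']*p[0]/p[2]+c['cx'],c['fy']*p[1]/p[2]+c['cy']])
def tri(*rs):
    A=np.zeros((3,3));b=np.zeros(3)
    for o,d in rs:
        P=np.eye(3)-np.outer(d,d);A+=P;b+=P@o
    X=np.linalg.solve(A,b); return X,[np.linalg.norm((np.eye(3)-np.outer(d,d))@(X-o)) for o,d in rs]
def cam(n,name=None):
    c=robot.read_camera(n);c['fish']=n=='wrist'
    if name: cv2.imwrite(f'pics/{name}.png',c['image'][:,:,::-1]);np.save(f'pics/{name}.npy',c,allow_pickle=True)
    return c
def load(name): return np.load(f'pics/{name}.npy',allow_pickle=True).item()
def st():
    s=robot.read_state();R=Rn.from_rotvec(s['orientation']).as_matrix()
    return s,R
def tool(dw):  # world shift -> tool axes
    s,R=st();return R.T@np.asarray(dw)
```

Run:
```python
from h import *
sc=cam('scene','sc');sd=cam('side','sd');w=cam('wrist','w0')
s,R=st()
print('cam in tool',R.T@(-w['R'].T@w['t']-s['tool_pos']),'axes',(w['R']@R).round(3).tolist())
print('Tool axes',R.round(3).tolist())
for n,u,v,z in[('drift',337,203,.122),('bolt',389,257,.088),('ga',352,222,.109),('gb',371,235,.109),('standL',318,223,.062),('standR',407,270,.062),('stake',266,175,.103),('hold',245,200,0),('holdc',265,213,0),('hold3',343,193,0),('tin',353,335,.06),('block',369,195,.02),('hammer',318,310,.02)]:
    print(n,plane(sc,u,v,z).round(3))
for n,u,v,z in[('drift',310,172,.122),('bolt',287,153,.088),('stake',364,215,.103)]: print('side',n,plane(sd,u,v,z).round(3))
```

```text
cam in tool [ 0.08286405  0.00058767 -0.14387467] axes [[-0.001, 1.0, -0.001], [-0.955, -0.001, -0.296], [-0.296, 0.001, 0.955]]
Tool axes [[0.955, 0.296, -0.0], [0.296, -0.955, 0.001], [0.0, -0.001, -1.0]]
drift [0.55  0.106 0.122]
bolt [0.539 0.27  0.088]
ga [0.552 0.164 0.109]
gb [0.545 0.219 0.109]
standL [0.581 0.077 0.062]
standR [0.513 0.296 0.062]
stake [ 0.617 -0.117  0.103]
hold [ 0.656 -0.189  0.   ]
holdc [ 0.635 -0.104  0.   ]
hold3 [ 0.406 -0.075  0.   ]
tin [0.688 0.361 0.06 ]
block [ 0.37  -0.004  0.02 ]
hammer [0.692 0.259 0.02 ]
side drift [0.546 0.092 0.122]
side bolt [0.537 0.258 0.088]
side stake [ 0.61  -0.141  0.103]
```

View pics/wrist0.png

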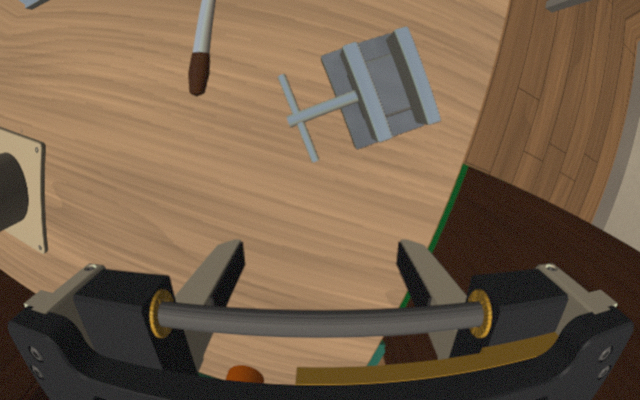

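Wrist view: open bench with the vise at (380,90), fingertips at rows 240–340. The holder and stand aren't visible from here, so I'll move above them and turn the tool x to about world +y.

Units first: shifts go in shares of 50 mm and turns go in units of 0.05 rad. So 0.034 m is 0.68, -0.027 m is -0.54.

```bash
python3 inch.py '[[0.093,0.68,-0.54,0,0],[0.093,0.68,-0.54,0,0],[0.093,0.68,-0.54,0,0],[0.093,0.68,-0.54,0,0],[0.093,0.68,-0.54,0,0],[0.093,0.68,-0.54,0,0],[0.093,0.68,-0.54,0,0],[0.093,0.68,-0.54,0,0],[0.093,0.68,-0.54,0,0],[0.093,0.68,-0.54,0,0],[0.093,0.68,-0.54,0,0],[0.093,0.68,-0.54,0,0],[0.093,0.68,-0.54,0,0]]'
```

```text
refused: ROWS must be an object with the rows under "plan". Nothing was moved.
```

The call was refused and nothing moved: it wants an object with the rows under "plan". Same move again in that form.

```bash
python3 inch.py '{"plan": [[0.093,0.68,-0.54,0,0],[0.093,0.68,-0.54,0,0],[0.093,0.68,-0.54,0,0],[0.093,0.68,-0.54,0,0],[0.093,0.68,-0.54,0,0],[0.093,0.68,-0.54,0,0],[0.093,0.68,-0.54,0,0],[0.093,0.68,-0.54,0,0],[0.093,0.68,-0.54,0,0],[0.093,0.68,-0.54,0,0],[0.093,0.68,-0.54,0,0],[0.093,0.68,-0.54,0,0],[0.093,0.68,-0.54,0,0]]}' && python3 inch.py '{"plan": [[0.093,0,0,0,-2.82],[0.093,0,0,0,-2.82],[0.093,0,0,0,-2.82],[0.093,0,0,0,-2.82],[0.093,0,0,0,-2.82],[0.093,0,0,0,-2.82],[0.093,0,0,0,-2.82],[0.093,0,0,0,-2.82],[0.093,0,0,0,-2.82],[0.093,0,0,0,0]]}'
python3 - <<'E'
from h import *
cam('wrist','w1');s,R=st();print(s['t'],s['tool_pos'],R.round(3).tolist())
E
```

```text
t: 1.6
tool_pos: [0.4967, -0.1052, 0.2409]
orientation: [3.106, 0.471, 0.001]
force: [1.0, -0.5, -0.2]
opening: 0.0929
gripper_force: 0.0
t: 2.6
tool_pos: [0.4959, -0.1068, 0.2406]
orientation: [-2.22, -2.223, -0.0]
force: [0.5, -0.4, 0.0]
opening: 0.0931
gripper_force: 0.0
2.65 [ 0.49590736 -0.10685204  0.2406166 ] [[0.004, 1.0, -0.0], [1.0, -0.004, 0.0], [0.0, -0.0, -1.0]]
```

View pics/w1.png

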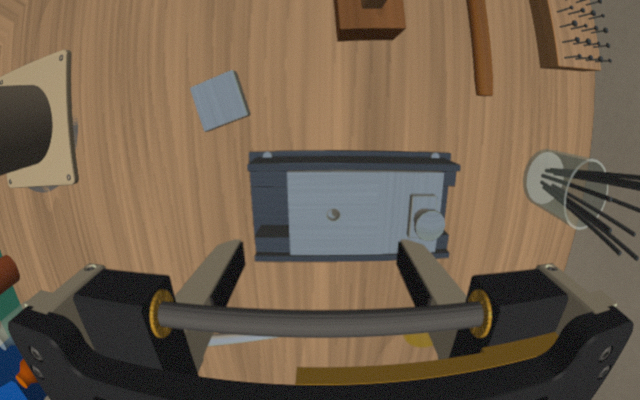

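Wrist view at the holder: the plate hole is at (333,214), the stake at (428,225), the channel spans columns 250–455 and is nearly square to the tool, and the stand's near end is at (370,25). Next come two views over the stand.

```bash
python3 inch.py '{"plan": [[0.093,0.6,0,0,0],[0.093,0,0,0,0]]}'; python3 -c "
from h import *
cam('wrist','w1b')"
python3 inch.py '{"plan": [[0.093,0.8,0,0,0],[0.093,0.8,0.2,0,0],[0.093,0.8,0.2,0,0],[0.093,0.6,0.2,0,0],[0.093,0,0,0,0]]}'; python3 -c "
from h import *
cam('wrist','w2')"; python3 inch.py '{"plan": [[0.093,0.8,0,0,0],[0.093,0.8,0,0,0],[0.093,0,0,0,0]]}'; python3 -c "
from h import *
cam('wrist','w3');a=load('w2')['image'];b=load('w3')['image'];w=load('w1')
c=cv2.resize(w['image'][140:270,240:470],None,fx=2,fy=2)
im=np.vstack([np.hstack([a[:290,120:520],b[:290,120:520]]),np.zeros((260,800,3),np.uint8)]);im[290:550,:460]=c
cv2.imwrite('pics/m1.png',im[:,:,::-1])"
```

```text
t: 2.85
tool_pos: [0.4959, -0.0749, 0.2406]
orientation: [-2.225, -2.216, -0.001]
force: [0.6, -0.8, 0.1]
opening: 0.0929
gripper_force: 0.0
t: 3.4
tool_pos: [0.5268, 0.0758, 0.2406]
orientation: [-2.221, -2.221, -0.001]
force: [0.3, 0.1, -0.6]
opening: 0.0928
gripper_force: 0.0
t: 3.75
tool_pos: [0.5259, 0.1552, 0.2406]
orientation: [-2.221, -2.22, -0.001]
force: [-0.6, -0.6, 0.7]
opening: 0.0932
gripper_force: 0.0
```

View pics/m1.png

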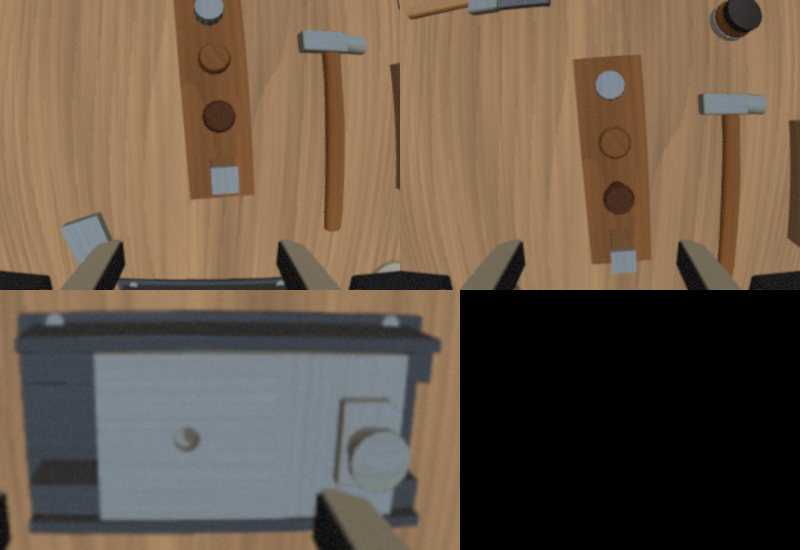

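Mosaic (w2 left, w3 right, both with a column offset of 120): the drift's grey handle top is at w2 (345,180) and w3 (344,262), the bolt head at w3 (330,85), and the stand is turned by a few degrees. The plate hole in w1 is near (333,214). I'll measure these precisely.

Run:
```python
from h import *
def grey(c,roi,smax=60,vmin=110):
    u0,u1,v0,v1=roi;hsv=cv2.cvtColor(c['image'],cv2.COLOR_RGB2HSV)
    m=np.zeros(hsv.shape[:2],np.uint8);m[v0:v1,u0:u1]=((hsv[v0:v1,u0:u1,1]<smax)&(hsv[v0:v1,u0:u1,2]>vmin))*255
    cs=cv2.findContours(m,cv2.RETR_EXTERNAL,cv2.CHAIN_APPROX_NONE)[0]
    return max(cs,key=cv2.contourArea)
w2,w3,w1,w1b=[load(n) for n in('w2','w3','w1','w1b')]
for c,n,roi in((w2,'drift2',(315,385,150,215)),(w3,'drift3',(315,385,230,290)),(w3,'bolt3',(300,365,60,112)),(w2,'bolt2',(295,360,0,32))):
    k=grey(c,roi);r=cv2.minAreaRect(k);print(n,np.round(r[0],1),np.round(r[1],1),round(r[2],1),cv2.contourArea(k),cv2.boundingRect(k))
d2=cv2.minAreaRect(grey(w2,(315,385,150,215)));d3=cv2.minAreaRect(grey(w3,(315,385,230,290)))
print('tri drift',tri(ray(w2,*d2[0]),ray(w3,*d3[0])))
for c,d in((w2,d2),(w3,d3)):
    P=np.array([plane(c,*p,.122)for p in cv2.boxPoints(d)]);e=np.roll(P,-1,0)-P
    print('sides',np.linalg.norm(e,axis=1).round(4),'ang',np.degrees(np.arctan2(e[:,1],e[:,0])).round(1),'ctr',P.mean(0).round(4))
k=grey(w3,(300,365,60,112));b=cv2.minEnclosingCircle(k);print('bolt top',b,plane(w3,*b[0],.088),'rad',np.linalg.norm(plane(w3,b[0][0]+b[1],b[0][1],.088)-plane(w3,*b[0],.088)))
# stand outline in w3
lab=cv2.cvtColor(w3['image'],cv2.COLOR_RGB2LAB).astype(int);print('stand col',w3['image'][110,310],w3['image'][170,300],'bench',w3['image'][150,220])
# hole in w1,w1b
for c,roi in((w1,(318,348,200,230)),(w1b,(318,352,235,275))):
    u0,u1,v0,v1=roi;g=cv2.cvtColor(c['image'],cv2.COLOR_RGB2GRAY)[v0:v1,u0:u1];print(g[::2,::2])
```

```text
drift2 [344.6 180.1] [27.1 28. ] 86.2 699.0 (330, 166, 30, 29)
drift3 [343.3 261.9] [22.2 25.4] 85.6 516.0 (330, 250, 27, 24)
bolt3 [329.8  84.3] [28.3 27.6] 45.0 611.5 (315, 70, 30, 29)
bolt2 [328.5   9. ] [18. 29.] 90.0 425.0 (314, 0, 30, 19)
tri drift (array([0.54807559, 0.09804836, 0.12343854]), [np.float64(8.211631730319946e-05), np.float64(8.211631730312743e-05)])
sides [0.0242 0.0243 0.0248 0.0242] ang [   4.2  -84.6 -176.    94.1] ctr [0.5483 0.0976 0.122 ]
sides [0.024  0.0243 0.0248 0.0243] ang [   4.4  -83.5 -175.7   94.6] ctr [0.5482 0.097  0.122 ]
bolt top ((329.5, 84.25), 14.673630714416504) [0.53498186 0.26238344 0.088     ] rad 0.01380339127619921
stand col [117  81  50] [166 132  99] bench [163 129  98]
[[134 136 132 133 135 130 133 134 132 130 137 132 133 133 131]
 [132 135 131 133 137 134 135 136 131 138 131 134 136 133 134]
 [132 129 128 129 130 131 131 134 131 133 131 129 128 131 131]
 [132 132 133 135 135 129 133 136 133 134 133 135 135 133 133]
 [135 133 135 130 131 133 130 125 118 129 133 129 132 135 134]
 [136 132 130 129 130 123 123 100  91  97 121 134 134 1
[... 1296 characters left out ...]
133 134 134 135 134 134 134 136 134 137 135 135 135 136 135]
 [134 136 136 132 136 132 136 134 137 136 135 134 136 134 137 132 136]
 [134 133 134 134 134 137 133 134 131 131 136 133 136 129 134 133 132]
 [134 132 135 130 131 131 133 132 131 133 132 134 131 133 132 132 133]
 [133 133 133 134 133 133 131 134 132 134 130 133 134 130 130 133 128]
 [131 130 133 129 127 130 130 131 128 133 129 133 130 133 132 129 133]
 [129 128 129 136 130 133 134 133 130 129 130 136 132 133 132 131 134]
 [131 133 131 133 132 135 129 130 130 135 132 131 129 133 132 132 131]
 [130 133 132 132 135 133 131 134 132 136 130 132 132 134 131 134 132]
 [133 132 132 135 135 134 133 130 133 132 135 131 135 131 132 130 132]]
```

Run:
```python
from h import *
rs=[]
for n,roi in(('w1',(318,348,200,230)),('w1b',(318,352,228,262))):
    c=load(n);u0,u1,v0,v1=roi;g=cv2.GaussianBlur(cv2.cvtColor(c['image'],cv2.COLOR_RGB2GRAY),(3,3),0)[v0:v1,u0:u1]
    m=(g<126).astype(np.uint8)*255
    m=cv2.morphologyEx(m,cv2.MORPH_CLOSE,np.ones((5,5),np.uint8));k=max(cv2.findContours(m,0,1)[0],key=cv2.contourArea);e=cv2.fitEllipse(cv2.convexHull(k));ctr=np.array(e[0])+[u0,v0]
    P=plane(c,*ctr,.06);print(n,ctr,e[1:],cv2.boundingRect(k),P,'dia',np.linalg.norm(plane(c,ctr[0]+e[1][0]/2,ctr[1],.06)-plane(c,ctr[0]-e[1][0]/2,ctr[1],.06)));rs.append(ray(c,*ctr))
print('tri',tri(*rs))
c=load('w1');hsv=cv2.cvtColor(c['image'],cv2.COLOR_RGB2HSV)
g=cv2.cvtColor(c['image'],cv2.COLOR_RGB2GRAY)
# plate edges: left (column transitions) and top/bottom (row transitions), subpixel by largest gradient
gx=np.abs(cv2.Sobel(g,cv2.CV_64F,1,0));gy=np.abs(cv2.Sobel(g,cv2.CV_64F,0,1))
L=[(280+gx[v,280:296].argmax(),v) for v in range(178,225,3)]
T=[(u,165+gy[165:178,u].argmax()) for u in range(295,405,5)]
B=[(u,248+gy[248:262,u].argmax()) for u in range(300,395,5)]
RR=[(438+gx[v,438:452].argmax(),v) for v in range(175,200,3)]
for n,q in(('left',L),('top',T),('bot',B),('right',RR)):
    P=np.array([plane(c,*p,.06)[:2] for p in q]);l=cv2.fitLine(P.astype(np.float32),cv2.DIST_HUBER,0,.001,.001).ravel()
    print(n,'ang',np.degrees(np.arctan2(l[1],l[0])).round(2),'pt',l[2:].round(4))
```

```text
w1 [333.2363987  214.59637642] ((13.009367942810059, 14.332295417785645), 64.75093078613281) (8, 8, 15, 14) [ 0.51060108 -0.13855364  0.06      ] dia 0.014479179222463546
w1b [332.99938202 240.88376617] ((12.532562255859375, 14.337076187133789), 79.90232849121094) (8, 7, 15, 13) [ 0.51051825 -0.13840809  0.06      ] dia 0.014395342539060206
tri (array([ 0.51062419, -0.13906488,  0.05853946]), [np.float64(4.268741316425119e-05), np.float64(4.2687413164271763e-05)])
left ang -89.95 pt [ 0.46   -0.1224]
top ang 0.4 pt [ 0.5289 -0.0891]
bot ang 0.79 pt [ 0.5331 -0.1878]
right ang -89.87 pt [ 0.6355 -0.1059]
```

Everything checks out: the drift is at (0.548, 0.0977) with its top at 0.123, the bolt is 165.5 mm away from it, the stand is turned 4.5°, and the hole is at (0.5106, -0.1385) with its plate edges at -50 and +125. I'll grasp the drift.

Converted, -0.03 m is -0.6, 0.03 m is 0.6, -0.079 rad is -1.58.

```bash
python3 inch.py '{"plan": [[0.093,0,0,0,-1.58],[0.093,-0.6,0.18,0,0],[0.093,-0.58,0.172,0,0],[0.093,0,0,0.6,0],[0.093,0,0,0.6,0],[0.093,0,0,0.6,0],[0.093,0,0,0.6,0],[0.093,0,0,0.3,0],[0.093,0,0,0.24,0],[0.093,0,0,0,0]]}'
python3 - <<'E'
from h import *
s,R=st();print(s['tool_pos'],np.degrees(np.arctan2(R[1,0],R[0,0])),(R.T@(np.array([.548,.0977,.093])-s['tool_pos'])).round(4))
cam('wrist','w4')
E
```

```text
t: 4.8
tool_pos: [0.5476, 0.0947, 0.0925]
orientation: [-2.134, -2.304, 0.003]
force: [-0.4, 0.3, -0.2]
opening: 0.0927
gripper_force: 0.0
[0.54764306 0.09470929 0.09253832] 94.40510635391375 [ 0.003   0.0006 -0.0005]
```

```bash
python3 inch.py '{"plan": [[0.093,0.06,0.012,0,0],[0.06,0,0,0,0],[0.03,0,0,0,0],[0.015,0,0,0,0],[0.015,0,0,0,0],[0.015,0,0,0,0],[0.015,0,0,0,0],[0.015,0,0,0,0]]}' 50
```

```text
t: 5.65
tool_pos: [0.5487, 0.0987, 0.0936]
orientation: [-2.133, -2.306, 0.0]
force: [0.6, -0.3, -0.2]
opening: 0.042
gripper_force: 0.0
```

```bash
python3 inch.py '{"plan": [[0.015,0,0,0,0],[0.015,0,0,0,0],[0.015,0,0,0,0],[0.015,0,0,0,0]]}' 50; python3 inch.py '{"plan": [[0.015,0,0,-0.2,0],[0.015,0,0,-0.4,0],[0.015,0,0,-0.6,0],[0.015,0,0,-0.6,0],[0.015,0,0,0,0]]}'
python3 - <<'E'
from h import *
cam('wrist','w5');cam('scene','s5');s,R=st();print(s['tool_pos'],s['force'],s['wrist_torque'])
a=load('w5')['image'][130:400,120:520];b=cv2.resize(load('s5')['image'][130:265,260:460],None,fx=2,fy=2)
cv2.imwrite('pics/m2.png',np.hstack([a,b])[:,:,::-1])
E
```

```text
t: 6.05
tool_pos: [0.5486, 0.0987, 0.0936]
orientation: [-2.133, -2.306, 0.0]
force: [-0.8, 1.1, -0.0]
opening: 0.0215
gripper_force: 50.0
t: 6.55
tool_pos: [0.5517, 0.099, 0.1895]
orientation: [2.129, 2.302, 0.01]
force: [2.2, -0.1, -0.2]
opening: 0.0218
gripper_force: 50.0
[0.54922234 0.09872822 0.18438543] [ 0.29093094 -0.19066102 -2.3349999 ] [-0.07637466 -0.11186173  0.04099912]
```

View pics/m2.png

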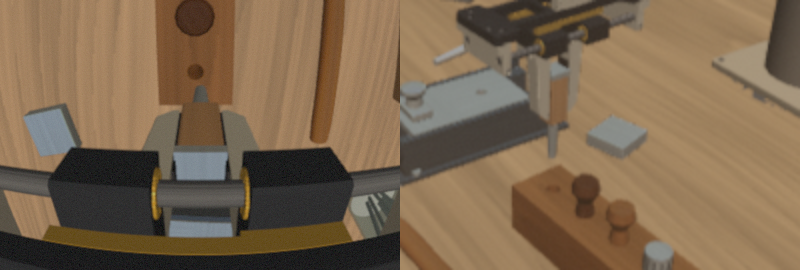

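The drift is held upright (scene crop: tip clear at (552,155), stand hole empty at (552,188)). I'll carry it over to the plate hole.

Converted, -0.0295 m is -0.59, -0.005 m is -0.1, 0.07 rad is 1.4.

```bash
python3 inch.py '{"plan": [[0.015,0,0,0,1.4],[0.015,-0.59,-0.1,0,0],[0.015,-0.59,-0.1,0,0],[0.015,-0.59,-0.1,0,0],[0.015,-0.59,-0.1,0,0],[0.015,-0.59,-0.1,0,0],[0.015,-0.59,-0.1,0,0],[0.015,-0.59,-0.1,0,0],[0.015,-0.59,-0.1,0,0],[0.015,0,0,0.3,0],[0.015,0,0,0.3,0],[0.015,0,0,0,0],[0.015,0,0,0,0]]}'
python3 - <<'E'
from h import *
s,R=st();print(s['tool_pos'],s['force'],np.degrees(np.arctan2(R[1,0],R[0,0])),(R.T@(np.array([.5106,-.1375,.1476])-s['tool_pos'])).round(4))
E
```

```text
t: 7.95
tool_pos: [0.5097, -0.1363, 0.152]
orientation: [-2.209, -2.229, 0.002]
force: [0.6, 0.2, -1.8]
opening: 0.022
gripper_force: 50.0
[ 0.50972692 -0.13626816  0.15199225] [ 0.57384228  0.19472035 -1.76102661] 90.52621461510022 [-0.0012  0.0009  0.0044]
```

Converted, 0.003 m is 0.06, -0.0012 m is -0.024.

```bash
python3 inch.py '{"plan": [[0.015,-0.024,0.018,0.06,0],[0.015,0,0,0.06,0],[0.015,0,0,0,0]]}'
python3 - <<'E'
from h import *
w=cam('wrist','w6');a=cam('scene','s6');b=cam('side','d6')
s,R=st();print(s['tool_pos'])
p=proj(w,[.5106,-.1385,.06]);pa=proj(a,[.5106,-.1385,.06]);pb=proj(b,[.5106,-.1385,.06]);print(p,pa,pb)
def crop(c,p,h,f): 
    u,v=p.astype(int);u=max(u,h);v=max(v,h);return cv2.resize(c['image'][v-h:v+h,u-h:u+h],(390,390),interpolation=cv2.INTER_CUBIC)
cv2.imwrite('pics/m3.png',np.hstack([crop(w,p,50,1),crop(a,pa,30,1)])[:,:,::-1])
E
```

```text
t: 8.25
tool_pos: [0.5116, -0.1385, 0.1475]
orientation: [-2.212, -2.231, -0.0]
force: [-0.6, 0.2, -2.2]
opening: 0.0219
gripper_force: 50.0
[ 0.5116796  -0.13873528  0.14788522]
[318.72744328 215.77642547] [299.25897795 174.95080411] [334.00218308 235.69524445]
```

View pics/m3.png

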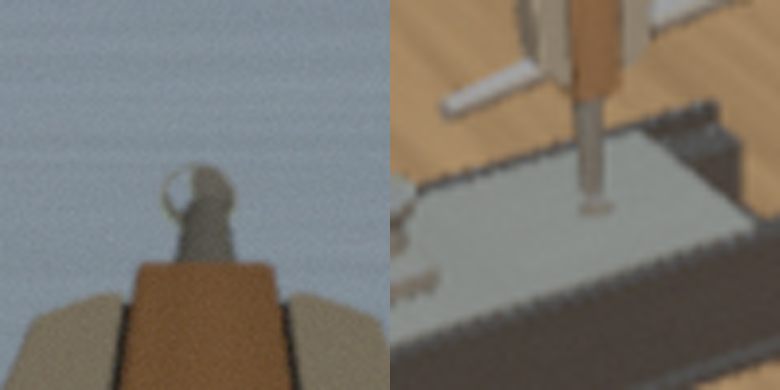

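Left crop (wrist): the hole's rim is centred at crop (198,196) and the shaft comes down at column about 207, roughly 1.5 mm to the +x side. Right crop (scene): the tip is at (592,193), just above the hole at (595,208). I'll check these against projections.

Run:
```python
from h import *
w,a,b=load('w6'),load('s6'),load('d6')
s,R=st();T=s['tool_pos']
p0=(318-50,215-50);f=3.9
for y in(-.1405,-.1397,-.1385,-.137):
    X=[T[0],y,.068];q=[T[0],y+.0045,.068]
    print(y,'wrist tip',(proj(w,X)-p0)*f,'front rim',(proj(w,q)-p0)*f,'scene',((proj(a,X)-(269,144))*6.5).round(1),'scene holepos',((proj(a,[.5106,-.1385,.06])-(269,144))*6.5).round(1))
print('shoulder front',(proj(w,[T[0],-.1397+.011,.068+.048])-p0)*f,(proj(w,[T[0]-.011,-.1397+.011,.068+.048])-p0)*f,(proj(w,[T[0]+.011,-.1397+.011,.068+.048])-p0)*f)
print('hole rim top/bot',(proj(w,[.5106,-.1315,.06])-p0)*f,(proj(w,[.5106,-.1455,.06])-p0)*f)
```

```text
-0.1405 wrist tip [203.06690253 221.13792617] front rim [203.23811778 199.71154734] scene [191.5 183.4] scene holepos [196.7 201.2]
-0.1397 wrist tip [203.09717487 217.34924331] front rim [203.26879151 195.87340176] scene [192.4 184.2] scene holepos [196.7 201.2]
-0.1385 wrist tip [203.14271859 211.64954974] front rim [203.31493352 190.10000166] scene [193.8 185.4] scene holepos [196.7 201.2]
-0.137 wrist tip [203.19987483 204.49700821] front rim [203.37283098 182.85617346] scene [195.5 186.9] scene holepos [196.7 201.2]
shoulder front [203.59639422 258.62544436] [133.61815953 258.02046451] [273.55049298 258.98841118]
hole rim top/bot [198.04972638 165.30505434] [197.63103672 230.13301259]
```

```bash
python3 inch.py '{"plan": [[0.015,0.03,-0.026,0.02,0],[0.015,0,0,0.02,0],[0.015,0,0,0.02,0],[0.015,0,0,0.02,0],[0.015,0,0,0.02,0],[0.015,0,0,0.02,0],[0.015,0,0,0.02,0],[0.015,0,0,0.02,0],[0.015,0,0,0.02,0],[0.015,0,0,0.02,0],[0.015,0,0,0.02,0],[0.015,0,0,0,0]]}'
```

```text
t: 9.6
tool_pos: [0.5101, -0.1373, 0.1364]
orientation: [-2.212, -2.23, 0.0]
force: [0.1, -0.3, -2.1]
opening: 0.0217
gripper_force: 50.0
```

Converted, 0.001 m is 0.02.

```bash
python3 inch.py '{"plan": [[0.015,0,0,0.02,0],[0.015,0,0,0.02,0],[0.015,0,0,0.02,0],[0.015,0,0,0.02,0],[0.015,0,0,0,0]]}';python3 inch.py '{"plan": [[0.015,0,0,0.02,0],[0.015,0,0,0.02,0],[0.015,0,0,0,0]]}'
```

```text
t: 10.1
tool_pos: [0.5101, -0.1373, 0.1324]
orientation: [-2.212, -2.23, 0.0]
force: [-0.6, -0.0, -2.4]
opening: 0.0218
gripper_force: 50.0
t: 10.4
tool_pos: [0.5101, -0.1373, 0.1305]
orientation: [-2.212, -2.23, 0.0]
force: [0.5, 0.1, -1.7]
opening: 0.0217
gripper_force: 50.0
```

Converted, 0.001 m is 0.02.

```bash
python3 inch.py '{"plan": [[0.015,0,0,0.02,0],[0.015,0,0,0,0]]}';python3 inch.py '{"plan": [[0.015,0,0,0.02,0],[0.015,0,0,0,0]]}'
```

```text
t: 10.6
tool_pos: [0.5103, -0.1373, 0.1296]
orientation: [2.212, 2.23, 0.0]
force: [0.3, 0.7, -2.1]
opening: 0.0218
gripper_force: 50.0
t: 10.8
tool_pos: [0.5104, -0.1374, 0.1294]
orientation: [2.212, 2.23, 0.0]
force: [-1.7, 0.5, 5.3]
opening: 0.0216
gripper_force: 50.0
```

The tip touches the block at TCP z 0.1296 (tip at 0.050, as expected). I'll drag the plate toward +x with a light downward bias until the tip drops.

```bash
python3 inch.py '{"plan": [[0.015,0,0.02,0,0],[0.015,0,0.02,0,0],[0.015,0,0.02,0,0]]}';python3 inch.py '{"plan": [[0.015,0,0.02,0,0],[0.015,0,0.02,0,0],[0.015,0,0.02,0,0]]}'
```

```text
t: 11.1
tool_pos: [0.5128, -0.1374, 0.129]
orientation: [-2.212, -2.23, 0.001]
force: [-6.7, 0.4, 5.1]
opening: 0.0217
gripper_force: 50.0
t: 11.4
tool_pos: [0.5158, -0.1374, 0.1283]
orientation: [-2.212, -2.23, 0.001]
force: [-4.3, -1.2, 0.2]
opening: 0.0219
gripper_force: 50.0
```

Converted, 0.001 m is 0.02.

```bash
python3 inch.py '{"plan": [[0.015,0,0.02,0,0],[0.015,0,0.02,0,0],[0.015,0,0.02,0,0]]}'
```

```text
t: 11.7
tool_pos: [0.519, -0.1373, 0.1284]
orientation: [-2.212, -2.23, 0.001]
force: [-6.1, -1.3, 0.3]
opening: 0.0217
gripper_force: 50.0
```

Converted, 0.0007 m is 0.014.

```bash
python3 inch.py '{"plan": [[0.015,0,0,0.014,0],[0.015,0,0,0.014,0],[0.015,0,0,0,0]]}'
```

```text
t: 12.0
tool_pos: [0.5189, -0.1373, 0.1271]
orientation: [-2.212, -2.23, 0.001]
force: [-5.6, -2.1, 1.5]
opening: 0.0218
gripper_force: 50.0
```

The tip has dropped into the block's hole (tip at about 0.0475). Now I'll work it down, watching the lateral force.

```bash
python3 inch.py '{"plan": [[0.015,0,0,0.024,0],[0.015,0,0,0.024,0],[0.015,0,0,0.024,0],[0.015,0,0,0.024,0],[0.015,0,0,0,0]]}'
```

```text
t: 12.5
tool_pos: [0.5187, -0.1373, 0.1222]
orientation: [-2.212, -2.23, 0.002]
force: [-6.5, -2.8, 1.3]
opening: 0.0216
gripper_force: 50.0
```

```bash
python3 inch.py '{"plan": [[0.015,0,0,0.024,0],[0.015,0,0,0.024,0],[0.015,0,0,0.024,0],[0.015,0,0,0,0]]}'
```

```text
t: 12.9
tool_pos: [0.5185, -0.1373, 0.1186]
orientation: [-2.212, -2.229, 0.002]
force: [-6.7, -2.2, 1.8]
opening: 0.0216
gripper_force: 50.0
```

Converted, 0.0012 m is 0.024, -0.0003 m is -0.006.

```bash
python3 inch.py '{"plan": [[0.015,-0.006,0,0.024,0],[0.015,0,0,0.024,0],[0.015,0,0,0.024,0],[0.015,0,0,0.024,0],[0.015,0,0,0,0]]}'
```

```text
t: 13.4
tool_pos: [0.5184, -0.1375, 0.1137]
orientation: [-2.211, -2.229, 0.002]
force: [-7.0, -2.0, 2.8]
opening: 0.022
gripper_force: 50.0
```

```bash
python3 inch.py '{"plan": [[0.015,0,0,0.024,0],[0.015,0,0,0.024,0],[0.015,0,0,0.024,0],[0.015,0,0,0,0]]}'
```

```text
t: 13.8
tool_pos: [0.5182, -0.1376, 0.1101]
orientation: [-2.211, -2.229, 0.002]
force: [-7.1, -2.5, 2.7]
opening: 0.0217
gripper_force: 50.0
```

Converted, 0.0012 m is 0.024, -0.0003 m is -0.006.

```bash
python3 inch.py '{"plan": [[0.015,-0.006,-0.004,0.024,0],[0.015,0,0,0.024,0],[0.015,0,0,0.024,0],[0.015,0,0,0.024,0],[0.015,0,0,0,0]]}'
```

```text
t: 14.3
tool_pos: [0.518, -0.1377, 0.1052]
orientation: [-2.211, -2.229, 0.002]
force: [-7.7, -1.7, 1.7]
opening: 0.022
gripper_force: 50.0
```

```bash
python3 inch.py '{"plan": [[0.015,0,0,0.02,0],[0.015,0,0,0.02,0],[0.015,0,0,0.02,0],[0.015,0,0,0,0]]}'
```

```text
t: 14.7
tool_pos: [0.5179, -0.1378, 0.1023]
orientation: [-2.211, -2.229, 0.003]
force: [-8.3, -2.2, 2.8]
opening: 0.0214
gripper_force: 50.0
```

```bash
python3 inch.py '{"plan": [[0.015,-0.006,-0.006,0.02,0],[0.015,0,0,0.02,0],[0.015,0,0,0.02,0],[0.015,0,0,0,0]]}'
```

```text
t: 15.1
tool_pos: [0.5178, -0.1379, 0.0992]
orientation: [-2.211, -2.229, 0.002]
force: [-7.6, -0.7, 2.5]
opening: 0.0221
gripper_force: 50.0
```

```bash
python3 inch.py '{"plan": [[0.015,0,-0.004,0.02,0],[0.015,0,0,0.02,0],[0.015,0,0,0.02,0],[0.015,0,0,0,0]]}'
```

```text
t: 15.5
tool_pos: [0.5176, -0.1379, 0.0962]
orientation: [-2.211, -2.229, 0.002]
force: [-8.2, -1.2, 4.6]
opening: 0.0214
gripper_force: 50.0
```

Converted, 0.001 m is 0.02, -0.0002 m is -0.004.

```bash
python3 inch.py '{"plan": [[0.015,0,-0.004,0.02,0],[0.015,0,0,0.02,0],[0.015,0,0,0.02,0],[0.015,0,0,0,0]]}'
```

```text
t: 15.9
tool_pos: [0.5174, -0.1379, 0.0933]
orientation: [-2.211, -2.229, 0.002]
force: [-7.7, -1.2, 2.7]
opening: 0.0218
gripper_force: 50.0
```

Converted, 0.0007 m is 0.014.

```bash
python3 inch.py '{"plan": [[0.015,0,0,0.014,0],[0.015,0,0,0.014,0],[0.015,0,0,0,0],[0.015,0,0,0,0]]}'
```

```text
t: 16.3
tool_pos: [0.5174, -0.1379, 0.0919]
orientation: [-2.211, -2.229, 0.002]
force: [-8.1, -1.1, 2.7]
opening: 0.0222
gripper_force: 50.0
```

The shoulder is within about 0.5 mm of the plate. I'll relieve the side load slightly and withdraw straight up.

```bash
python3 inch.py '{"plan": [[0.015,0,-0.006,0,0],[0.015,0,-0.004,0,0],[0.015,0,0,0,0]]}';python3 inch.py '{"plan": [[0.015,0,0,-0.04,0],[0.015,0,0,-0.04,0],[0.015,0,0,-0.06,0],[0.015,0,0,-0.08,0],[0.015,0,0,-0.08,0],[0.015,0,0,-0.08,0],[0.015,0,0,0,0]]}'
```

```text
t: 16.6
tool_pos: [0.5173, -0.1379, 0.0919]
orientation: [-2.212, -2.229, 0.001]
force: [-6.5, -1.2, 1.1]
opening: 0.0216
gripper_force: 50.0
t: 17.3
tool_pos: [0.5181, -0.1382, 0.1122]
orientation: [2.212, 2.23, 0.001]
force: [-5.3, 0.3, 1.8]
opening: 0.0218
gripper_force: 50.0
```

```bash
python3 inch.py '{"plan": [[0.015,0,-0.008,0,0],[0.015,0,-0.008,0,0],[0.015,0,0,0,0]]}';python3 inch.py '{"plan": [[0.015,0,0,-0.08,0],[0.015,0,0,-0.08,0],[0.015,0,0,0,0]]}'
```

```text
t: 17.6
tool_pos: [0.5177, -0.1383, 0.1116]
orientation: [2.211, 2.229, 0.001]
force: [0.3, -0.0, -0.7]
opening: 0.0216
gripper_force: 50.0
t: 17.9
tool_pos: [0.5178, -0.1384, 0.1203]
orientation: [2.211, 2.229, 0.001]
force: [-1.1, -0.6, -2.2]
opening: 0.0217
gripper_force: 50.0
```

```bash
python3 inch.py '{"plan": [[0.015,0,0,-0.3,0],[0.015,0,0,-0.5,0],[0.015,0,0,-0.6,0],[0.015,0.592,0.082,0,0],[0.015,0.592,0.082,0,0],[0.015,0,0,0,0]]}'; python3 -c "
from h import *
cam('wrist','w7')"; python3 inch.py '{"plan": [[0.015,0.592,0.082,0,0],[0.015,0.592,0.082,0,0],[0.015,0.592,0.082,0,0],[0.015,0.592,0.082,0,0],[0.015,0.592,0.082,0,0],[0.015,0.592,0.082,0,0],[0.015,0,0,0,-1.4],[0.015,0,0,0,0],[0.015,0,0,0,0]]}'
python3 - <<'E'
from h import *
s,R=st();print(s['tool_pos'],s['force'],np.degrees(np.arctan2(R[1,0],R[0,0])),(R.T@(np.array([.5486,.0987,.0936])-s['tool_pos'])).round(4))
E
```

```text
t: 18.5
tool_pos: [0.5254, -0.0762, 0.1908]
orientation: [2.209, 2.233, 0.003]
force: [-0.2, -1.2, -2.2]
opening: 0.0217
gripper_force: 50.0
t: 19.45
tool_pos: [0.5481, 0.0981, 0.1895]
orientation: [2.136, 2.304, -0.0]
force: [0.2, -1.0, -0.9]
opening: 0.0219
gripper_force: 50.0
[0.54805449 0.09808504 0.18946063] [ 0.24052107 -1.04490689 -0.86675212] 94.33977053383171 [0.0006 0.0006 0.0959]
```

Units first: shifts go in shares of 50 mm and turns go in units of 0.05 rad. So 0.0006 m is 0.012, 0.02 m is 0.4.

```bash
python3 inch.py '{"plan": [[0.015,0.012,0.012,0.4,0],[0.015,0,0,0.3,0],[0.015,0,0,0.06,0],[0.015,0,0,0,0]]}'
python3 - <<'E'
from h import *
w=cam('wrist','w8');a=cam('scene','s8');w7=load('w7')
s,R=st();print(s['tool_pos'])
p=proj(w,[.548,.0977,.062]);pa=proj(a,[.548,.0977,.062]);print(p,pa)
def crop(c,p,h):
    u,v=p.astype(int);v=min(v,400-h);return cv2.resize(c['image'][v-h:v+h,u-h:u+h],(266,266),interpolation=cv2.INTER_CUBIC)
q=proj(w7,[.517,-.1385,.06]);print(q)
cv2.imwrite('pics/m4.png',np.hstack([crop(w,p,45),crop(a,pa,30),crop(w7,q,70)])[:,:,::-1])
E
```

```text
t: 19.85
tool_pos: [0.5477, 0.0989, 0.1502]
orientation: [-2.133, -2.304, 0.003]
force: [0.3, 0.2, -2.8]
opening: 0.0222
gripper_force: 50.0
[0.54873159 0.09928268 0.15177312]
[320.60322997 216.93592921] [335.33497194 222.95147837]
[310.77005674 260.08146527]
```

View pics/m4.png

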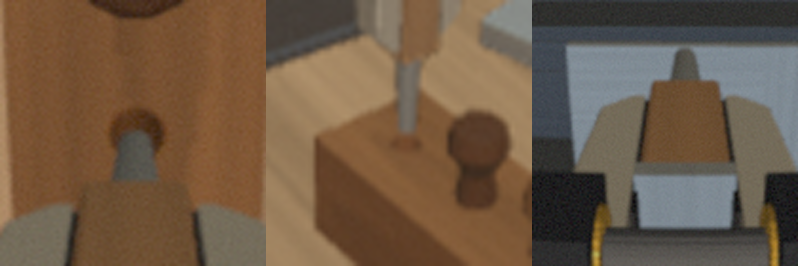

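Left crop (wrist): the tip is centred in the stand hole at (137,135). Middle crop (scene): the tip is directly above the hole at (405,143). Lowering.

Converted, 0.002 m is 0.04.

```bash
python3 inch.py '{"plan": [[0.015,0,0,0.04,0],[0.015,0,0,0.04,0],[0.015,0,0,0.04,0],[0.015,0,0,0.04,0],[0.015,0,0,0.04,0],[0.015,0,0,0.04,0],[0.015,0,0,0.04,0],[0.015,0,0,0.04,0],[0.015,0,0,0,0]]}'
```

```text
t: 20.85
tool_pos: [0.5482, 0.0995, 0.1348]
orientation: [-2.133, -2.306, 0.001]
force: [-0.7, 0.9, -1.4]
opening: 0.022
gripper_force: 50.0
```

```bash
python3 inch.py '{"plan": [[0.015,0,0,0.08,0],[0.015,0,0,0.08,0],[0.015,0,0,0.08,0],[0.015,0,0,0.08,0],[0.015,0,0,0.08,0],[0.015,0,0,0.08,0],[0.015,0,0,0.08,0],[0.015,0,0,0.06,0],[0.015,0,0,0.06,0],[0.015,0,0,0,0]]}'
```

```text
t: 21.85
tool_pos: [0.5481, 0.0995, 0.1007]
orientation: [-2.133, -2.306, 0.001]
force: [-0.6, -0.5, -1.6]
opening: 0.0222
gripper_force: 50.0
```

Converted, 0.002 m is 0.04, 0.001 m is 0.02.

```bash
python3 inch.py '{"plan": [[0.015,0,0,0.04,0],[0.015,0,0,0.02,0],[0.015,0,0,0.02,0],[0.015,0,0,0.02,0],[0.015,0,0,0.02,0],[0.015,0,0,0.02,0],[0.015,0,0,0,0]]}'
```

```text
t: 22.55
tool_pos: [0.5484, 0.0995, 0.0941]
orientation: [-2.133, -2.306, 0.0]
force: [-0.3, -0.3, -2.2]
opening: 0.0217
gripper_force: 50.0
```

Converted, 0.0007 m is 0.014.

```bash
python3 inch.py '{"plan": [[0.015,0,0,0.014,0],[0.015,0,0,0,0]]}';python3 inch.py '{"plan": [[0.015,0,0,0.012,0],[0.015,0,0,0,0]]}'
```

```text
t: 22.75
tool_pos: [0.5485, 0.0995, 0.0936]
orientation: [2.133, 2.306, 0.0]
force: [-0.1, 0.8, -1.6]
opening: 0.0219
gripper_force: 50.0
t: 22.95
tool_pos: [0.5486, 0.0995, 0.0936]
orientation: [2.133, 2.306, 0.0]
force: [-2.9, -0.9, 5.4]
opening: 0.0214
gripper_force: 50.0
```

Seated. Release, back off upward, and go above the bolt.

Converted, -0.0006 m is -0.012.

```bash
python3 inch.py '{"plan": [[0.03,0,0,-0.012,0],[0.05,0,0,0,0],[0.06,0,0,0,0],[0.06,0,0,0,0],[0.06,0,0,0,0],[0.06,0,0,0,0]]}'; python3 inch.py '{"plan": [[0.06,0,0,-0.4,0],[0.06,0,0,-0.8,0],[0.06,0,0,-0.9,0],[0.06,0.2,0,-0.6,0],[0.06,0.2,0,0,0],[0.06,0,0,0,0],[0.06,0,0,0,0]]}'
python3 - <<'E'
from h import *
c=cam('wrist','w9');s,R=st();print(s['tool_pos'],s['force'])
hsv=cv2.cvtColor(c['image'],cv2.COLOR_RGB2HSV)
for n,X in(('drift',[.548,.0977,.122]),('bolt',[.535,.2624,.088])):
    u,v=proj(c,X).astype(int);u0,v0=max(u-28,0),max(v-28,0);roi=hsv[v0:v+28,u0:u+28]
    m=((roi[:,:,1]<60)&(roi[:,:,2]>110)).astype(np.uint8)*255;k=max(cv2.findContours(m,0,1)[0],key=cv2.contourArea);r=cv2.minAreaRect(k);p=np.array(r[0])+[u0,v0]
    P=np.array([plane(c,*(q+[u0,v0]),X[2]) for q in cv2.boxPoints(r)]);e=np.roll(P,-1,0)-P
    print(n,(u,v),p,r[1],plane(c,*p,X[2]),np.linalg.norm(e,axis=1).round(4))
    if n=='bolt':
        (b,rad)=cv2.minEnclosingCircle(k);w3=load('w3');print(tri(ray(c,b[0]+u0,b[1]+v0),ray(w3,329.5,84.25)),rad)
E
```

```text
t: 23.55
tool_pos: [0.5485, 0.0995, 0.0935]
orientation: [-2.133, -2.306, -0.0]
force: [0.7, -0.4, 1.1]
opening: 0.0594
gripper_force: 0.0
t: 24.25
tool_pos: [0.5461, 0.1194, 0.2269]
orientation: [-2.131, -2.306, 0.003]
force: [0.0, -0.1, 0.2]
opening: 0.0599
gripper_force: 0.0
[0.54592891 0.11918219 0.22653552] [ 0.01475263  0.32242549 -0.35925512]
drift (np.int64(320), np.int64(232)) [321.5 232. ] (26.0, 27.0) [0.54872707 0.09833437 0.122     ] [0.0231 0.0246 0.0239 0.0246]
bolt (np.int64(320), np.int64(44)) [321.  44.] (28.0, 30.0) [0.53544636 0.26248183 0.088     ] [0.0269 0.0268 0.0268 0.0268]
(array([0.53510322, 0.26243128, 0.08794777]), [np.float64(0.00012723598211696667), np.float64(0.00012723598211692984)]) 15.282852172851562
```

The drift is back in place, and the bolt triangulates to (0.5351, 0.2624) with its top at 0.088. Grasp the bolt head.

Converted, 0.0002 m is 0.004, 0.036 m is 0.72.

```bash
python3 inch.py '{"plan": [[0.07,0.72,0,0,0],[0.07,0.72,0,0,0],[0.07,0.72,0,0,0],[0.07,0.712,0.004,0,0],[0.07,0,0,0.6,0],[0.07,0,0,0.6,0],[0.07,0,0,0.6,0],[0.07,0,0,0.5,0],[0.07,0,0,0.2,0],[0.07,0,0,0,0],[0.07,0,0,0,0]]}'
python3 - <<'E'
from h import *
s,R=st();print(s['tool_pos'],s['force'],(R.T@(np.array([.5352,.2624,.0878])-s['tool_pos'])).round(4))
E
```

```text
t: 25.4
tool_pos: [0.5363, 0.2626, 0.1042]
orientation: [2.133, 2.306, 0.0]
force: [0.7, -0.5, 0.3]
opening: 0.0701
gripper_force: 0.0
[0.53630532 0.26255675 0.10415817] [ 0.66737823 -0.4517208   0.29117088] [-0.0001 -0.0011  0.0164]
```

```bash
python3 inch.py '{"plan": [[0.07,0,-0.02,0.16,0],[0.07,0,0,0.12,0],[0.07,0,0,0.048,0],[0.05,0,0,0,0],[0.035,0,0,0,0],[0.02,0,0,0,0],[0.02,0,0,0,0],[0.02,0,0,0,0],[0.02,0,0,0,0],[0.02,0,0,0,0],[0.02,0,0,0,0]]}' 40
```

```text
t: 26.5
tool_pos: [0.535, 0.2626, 0.0873]
orientation: [2.133, 2.306, 0.0]
force: [-0.3, -0.3, 0.9]
opening: 0.0272
gripper_force: 40.0
```

Converted, -0.0409 m is -0.818, -0.0048 m is -0.096.

```bash
python3 inch.py '{"plan": [[0.02,0,0,-0.2,0],[0.02,0,0,-0.6,0],[0.02,0,0,-0.9,0],[0.02,0,0,-0.9,0],[0.02,0,0,0,0],[0.02,-0.818,-0.096,0,0],[0.02,-0.818,-0.096,0,0],[0.02,-0.818,-0.096,0,0],[0.02,-0.818,-0.096,0,0],[0.02,-0.818,-0.096,0,0],[0.02,-0.818,-0.096,0,0],[0.02,-0.818,-0.096,0,0],[0.02,-0.818,-0.096,0,0],[0.02,-0.818,-0.096,0,0],[0.02,-0.818,-0.096,0,0],[0.02,-0.818,-0.096,0,0],[0.02,0,0,0,0],[0.02,0,0,0,0],[0.02,0,0,0,0]]}'
python3 - <<'E'
from h import *
w=cam('wrist','w10');a=cam('scene','s10');s,R=st();print(s['tool_pos'],s['force'])
p=proj(w,[.517,-.1385,.06]);pa=proj(a,s['tool_pos']-[0,0,.045]);print(p,pa)
def crop(c,p,h):
    u,v=p.astype(int);u0,v0=max(u-h,0),max(v-h,0);print('crop',u0,v0);return cv2.resize(c['image'][v0:v0+2*h,u0:u0+2*h],(390,390),interpolation=cv2.INTER_CUBIC)
cv2.imwrite('pics/m5.png',np.hstack([crop(w,p,30),crop(a,pa,60)])[:,:,::-1])
E
```

```text
t: 28.4
tool_pos: [0.5172, -0.1891, 0.2168]
orientation: [-2.132, -2.306, -0.0]
force: [0.2, 0.7, -1.9]
opening: 0.0274
gripper_force: 40.0
[ 0.51742784 -0.18874952  0.21702077] [-0.82991335  0.05161836 -1.85919533]
[323.98111521 142.7346158 ] [286.47478376 131.31021756]
crop 293 112
crop 226 71
```

View pics/m5.png

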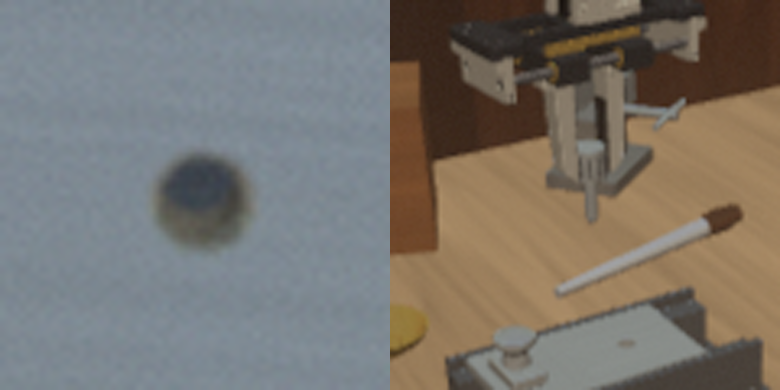

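Left crop (wrist): the plate hole is at (203,201), which is pixel (324.2,142.9), matching (0.517, -0.1385), with the lower hole in line beneath it. Right crop (scene): the bolt hangs vertical at (591,185). I'll move over the hole and lower it.

Converted, 0.03 m is 0.6, 0.0251 m is 0.502.

```bash
python3 inch.py '{"plan": [[0.02,0.5,0.036,0,0],[0.02,0.502,0.038,0,0],[0.02,0,0,0.6,0],[0.02,0,0,0.6,0],[0.02,0,0,0.4,0],[0.02,0,0,0.1,0],[0.02,0,0,0,0],[0.02,0,0,0,0],[0.02,0,0,0,0]]}'
python3 - <<'E'
from h import *
w=load('w10');print(plane(w,324.2,142.9,.06))
s,R=st();print(s['tool_pos'],s['force'],(R.T@(np.array([.5172,-.1385,.130])-s['tool_pos'])).round(4))
E
```

```text
t: 29.4
tool_pos: [0.5182, -0.1401, 0.1339]
orientation: [2.131, 2.305, 0.002]
force: [0.2, 0.3, -1.8]
opening: 0.0272
gripper_force: 40.0
[ 0.51722479 -0.13864518  0.06      ]
[ 0.51822661 -0.14008567  0.13391178] [ 0.15805048  0.3069818  -1.81601274] [ 0.0017 -0.0009  0.0039]
```

Converted, 0.0016 m is 0.032, 0.0015 m is 0.03.

```bash
python3 inch.py '{"plan": [[0.02,0.032,-0.02,0,0],[0.02,0,0,0.03,0],[0.02,0,0,0.03,0],[0.02,0,0,0.03,0],[0.02,0,0,0.02,0],[0.02,0,0,0.02,0],[0.02,0,0,0.02,0],[0.02,0,0,0.02,0],[0.02,0,0,0.02,0],[0.02,0,0,0.02,0],[0.02,0,0,0.02,0],[0.02,0,0,0,0]]}'
```

```text
t: 30.6
tool_pos: [0.5159, -0.1383, 0.1204]
orientation: [-2.133, -2.306, 0.0]
force: [0.1, 0.1, -1.1]
opening: 0.027
gripper_force: 40.0
```

Converted, 0.001 m is 0.02.

```bash
python3 inch.py '{"plan": [[0.02,0,0.02,0,0],[0.02,0,0,0.02,0],[0.02,0,0,0.02,0],[0.02,0,0,0.02,0],[0.02,0,0,0.02,0],[0.02,0,0,0.02,0],[0.02,0,0,0.02,0],[0.02,0,0,0.02,0],[0.02,0,0,0.02,0],[0.02,0,0,0.02,0],[0.02,0,0,0.02,0],[0.02,0,0,0,0]]}'
```

```text
t: 31.8
tool_pos: [0.5169, -0.1382, 0.1104]
orientation: [-2.133, -2.306, 0.0]
force: [0.7, 0.3, -1.4]
opening: 0.0273
gripper_force: 40.0
```

Foot at 0.045, already in the block's hole with no contact force. Continue to home (TCP about 0.0853).

Converted, 0.0015 m is 0.03.

```bash
python3 inch.py '{"plan": [[0.02,0,0,0.03,0],[0.02,0,0,0.03,0],[0.02,0,0,0.03,0],[0.02,0,0,0.03,0],[0.02,0,0,0.03,0],[0.02,0,0,0.03,0],[0.02,0,0,0.03,0],[0.02,0,0,0.03,0],[0.02,0,0,0.03,0],[0.02,0,0,0.03,0],[0.02,0,0,0,0]]}'
```

```text
t: 32.9
tool_pos: [0.5168, -0.1382, 0.0953]
orientation: [-2.133, -2.306, 0.0]
force: [0.3, 0.8, -2.1]
opening: 0.0273
gripper_force: 40.0
```

Converted, 0.0012 m is 0.024, 0.001 m is 0.02.

```bash
python3 inch.py '{"plan": [[0.02,0,0,0.024,0],[0.02,0,0,0.024,0],[0.02,0,0,0.024,0],[0.02,0,0,0.024,0],[0.02,0,0,0.024,0],[0.02,0,0,0.02,0],[0.02,0,0,0.02,0],[0.02,0,0,0,0]]}'
```

```text
t: 33.7
tool_pos: [0.5169, -0.1382, 0.0874]
orientation: [-2.133, -2.306, 0.0]
force: [-0.7, -0.1, -2.4]
opening: 0.0271
gripper_force: 40.0
```

```bash
python3 inch.py '{"plan": [[0.02,0,0,0.02,0],[0.02,0,0,0.014,0],[0.02,0,0,0,0]]}';python3 inch.py '{"plan": [[0.02,0,0,0.01,0],[0.02,0,0,0,0]]}';python3 inch.py '{"plan": [[0.02,0,0,0.01,0],[0.02,0,0,0,0]]}'
```

```text
t: 34.0
tool_pos: [0.5169, -0.1382, 0.0858]
orientation: [-2.133, -2.306, 0.0]
force: [-0.4, 0.5, -2.1]
opening: 0.0272
gripper_force: 40.0
t: 34.2
tool_pos: [0.517, -0.1383, 0.0854]
orientation: [2.133, 2.306, -0.0]
force: [-0.2, -0.1, -1.4]
opening: 0.0273
gripper_force: 40.0
t: 34.4
tool_pos: [0.5171, -0.1383, 0.0853]
orientation: [2.133, 2.306, 0.0]
force: [-1.6, 1.1, 1.4]
opening: 0.027
gripper_force: 40.0
```

Head on the plate. Let go, lift clear, and verify.

Converted, -0.045 m is -0.9, -0.03 m is -0.6.

```bash
python3 inch.py '{"plan": [[0.035,0,0,0,0],[0.05,0,0,0,0],[0.06,0,0,0,0],[0.06,0,0,0,0],[0.06,0,0,0,0],[0.06,0,0,0,0]]}'; python3 inch.py '{"plan": [[0.06,0,0,-0.2,0],[0.06,0,0,-0.6,0],[0.06,0,0,-0.9,0],[0.06,-0.4,0,-0.9,0],[0.06,-0.4,0,0,0],[0.06,0,0,0,0],[0.06,0,0,0,0]]}'
python3 - <<'E'
from h import *
w=cam('wrist','w11');a=cam('scene','s11');s,R=st();print(s['tool_pos'],s['force'])
im=np.hstack([w['image'][40:300,150:550],cv2.resize(a['image'][130:300,210:470],(400,260))]);cv2.imwrite('pics/m6.png',im[:,:,::-1])
E
```

```text
t: 35.0
tool_pos: [0.517, -0.1382, 0.0849]
orientation: [2.133, 2.306, 0.0]
force: [0.1, 0.4, 0.4]
opening: 0.0598
gripper_force: 0.0
t: 35.7
tool_pos: [0.5198, -0.178, 0.2149]
orientation: [-2.134, -2.305, -0.0]
force: [-0.0, 0.2, 0.8]
opening: 0.0603
gripper_force: 0.0
[ 0.51943179 -0.17723081  0.21389311] [0.03347952 1.4777384  0.1627788 ]
```

View pics/m6.png

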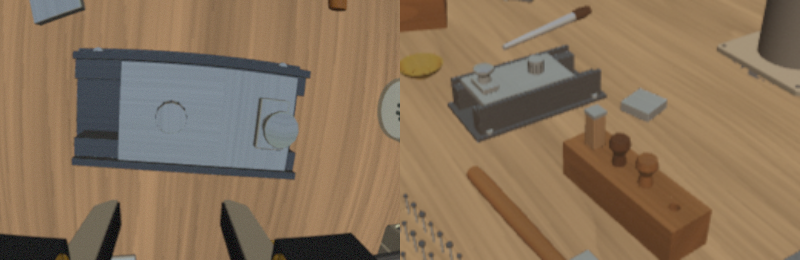

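The bolt head sits on the plate (wrist crop (171,117), scene crop (537,65)). The drift stands back in its place (scene crop (596,125)), the gravers are untouched, and the gripper is clear.

```bash
python3 -c "
from plant import robot
print(robot.close_job())"
```

```text
the job is handed in; nothing more can be done
None
```

The job is done and handed in at about 36 s of the 72 s limit: the drift brought the holes into line and is back upright in its place in the stand, and the bolt is through both holes with its head on the plate and released. The highest force I read on the holder was about 9 N.

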